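# Flip open the drill-bit case

## Task

The drill-bit case is shut, and a screw jar stands close behind it, in the way of the lid. Push the jar along the bench until it is out of the lid's way, without picking it up or knocking it over; then, with a fingertip under the catch at the front, flip the lid up and right over its balance point, so that it leans back on its stop and stays open by itself. Leave the jar standing and the other things on the bench where they are.

Things in the scene. Friction and masses are not known exactly. Their poses are not given: they have to be found in the camera images.
- bit_case: Shut blue drill-bit case of painted sheet steel, fast on the bench: 116 deep (x) x 190 wide (y) x 62 mm high. Origin: centre of its underside; x points from its front (catch) to its back (hinge), y along the hinge, z up. Front wall at x = -58 mm, back at +58. Base 36 mm high; above it the lid, a hollow tray upside down with a rim 20 mm deep, 3 mm thick. Bits stand inside up to 46 mm.
- bit_case_lid (a joint): Lid hinge along the case's back edge: 0 = shut, grows as the lid's front swings up and back, 1.83 rad = leaning back on its stop. No spring, friction 0.02 N m, lid about 0.24 kg: it falls shut from below 1.1 rad, may stand still near its balance point at 1.3, and falls on to the stop by itself from 1.5. About 1.5 N up at the catch raises it.
- lid_catch (a point): Middle of the lower front edge of the lid's catch, a plate 30 mm wide (y) and 16 mm high that stands 4 mm proud of the case's front. Shut, this edge is 33 mm above the bench, in front of the flat front wall of the base: a fingertip held against that wall below it and moved up takes the lid along. Moves with the lid, 122 mm from the hinge axis; axes as the case's when shut.
- lid_hinge (a point): Point on the lid's hinge axis (along the case's y), half-way along the case's width, 39 mm above the bench at the case's back edge. Does not move.
- jar_mid (a point): Centre, half-way up, of the screw jar: round, grey, black lid, 64 mm across, 73 high, 0.3 kg; stands 5 to 15 mm behind the case. Out of the lid's way when this point is, in the case's axes, 128 mm or more to either side (y) or 145 mm or more behind (x) the case's origin. The bench there is bare, but ends about 0.72 m ahead of the robot. Slides upright if pushed 20 to 40 mm up; may tip if pushed at its lid.
- jar: The same screw jar, the one close behind the case (any other jar on the bench is not meant); origin at the centre of its underside, z along its axis.
- plane: Bystander: a block plane, dark metal, 50 x 160 x 70 mm; origin at the centre of its underside. Not to be disturbed.
- sander: Bystander: a cork-faced sanding block, 67 x 112 x 28 mm; origin at the centre of its underside. Not to be disturbed.
- tape: Bystander: a tape measure standing on edge, 35 x 77 x 69 mm; origin at the centre of its underside. Not to be disturbed.
- gauge: Bystander: a wooden marking gauge, 60 x 190 x 62 mm; origin at the centre of its underside. Not to be disturbed.
- off_a: Bystander: a small wood offcut, 45 x 60 x 20 mm; origin at the centre of its underside. Not to be disturbed.
- off_b: Bystander: a small wood offcut, 30 x 45 x 30 mm; origin at the centre of its underside. Not to be disturbed.

How it is judged:
By the outcome, as a careful person would: the job done as asked, in the order asked, and still so for the second after the job is handed in, with the robot touching nothing.
It also fails if it takes over 64 s, if anything falls off the work surface, if the arm or the gripper's body presses on something with over 40 N, if the wrist force passes 120 N, or if a joint passes its speed limit or range.

## Robot

A 6-joint arm with a two-finger parallel gripper is mounted at the origin on the work surface; the furniture and walls round the work are solid. World frame = base frame: x ahead of the robot, y to its left, z up, the work surface at z = 0. Lengths are in m, angles in rad, forces in N, time in s.
With the tool pointing down it reaches from about 0.425 to 0.95 m from the base axis. Payload 3.5 kg.
Tool frame: the origin (TCP) lies on the centre line of the jaws, within the pads' length; the fingertips stand 25 mm ahead of it and the grasp point (between the pads) lies 6 mm ahead of it (ctrl.finger_overhang is the distance from the TCP to the fingertips, in m); z points along the fingers, y is the line along which they close (so a half turn about z gives the same grasp; the last joint's range is limited). The gripper opens to 85 mm and grips with 20 to 120 N. Pads are 22 mm wide; open, the fingers measure 114 mm over their backs; the gripper's body (76 mm by 85 mm) begins 54 mm behind the grasp point. The pads swing forward as they close: fully open they stand 13 mm farther back than shut.
Start: joints at [-1.251, 0.286, 1.577, -0, 1.279, -0.15], TCP at [0.306, -0.602, 0.256] pointing down, gripper open.
Joint ranges: [-2.77, 2.77], [-0.9, 2.22], [0.21, 2.48], [-1.53, 4.67], [0.24, 2.81], [-2.84, 2.84]. Speed limits (rad/s): [2.79, 2.79, 3.14, 3.14, 3.14, 3.14].

## Interface

Orientations are given as a unit quaternion [x, y, z, w].
In Python, from plant import get_state, imaging, job, ctrl gives the robot as it stands.
- The arm moves only by the tool jog_arm, never from a script. Its argument "increments" is a list of rows, each an object of numbers: "dx", "dy", "dz": the shift along the world's x, y, z each as a share of 12 cm, from -1 to 1; "ax", "ay", "az": the turn, a rotation vector about the world's x, y, z each as a share of pi/2 rad, from -1 to 1; "gripper": the gripper command: -1 is shut, 1 is fully open, values between are in proportion. A call has 1 to 10 rows; each row is the pose to reach, as a shift and turn from the pose commanded when the call began; what a row does not reach only later rows make up. A row lasts 1/10 s, in which the tool goes at most 50 mm and 8.59 degrees, less where a joint would pass 70% of its speed; a pose out of reach is approached as far as the arm can. A call with a number of a shift or a turn outside -1 to 1 is refused whole. A call with a gripper value outside its range is refused whole. The fingers move at their own pace and stop on an object; "force" is the grip in N (left out, the last holds). Time passes only in rows, so rows that repeat a pose let the fingers close. It gives the time, the measured TCP pose, the force, the opening and the grip force at its end, in the units of the state.
- get_state(): the state, without advancing time (a new reading comes with each control period).
- imaging.read_camera(name): name is "scene" or "top" or "wrist"; returns a dict with "frame" (384x512x3 uint8, blue, green, red), "depth" (384x512 float32, m along the optical axis (not along the pixel's ray), 0 where there is no reading), "camera_matrix" (3x3 intrinsics, pixels), "extrinsics" (4x4, takes a point from camera to world coordinates); the wrist camera has in their place "mount" (4x4, takes a point from camera to tool coordinates, whose origin is the TCP and whose axes are the flange's). Camera axes: x right, y up, looking along -z (the intrinsics and any distortion apply to the point x, -y, -z); pixel columns grow to the right and rows downward; lengths in m; the calibration is good to about 2 mm. A picture is of the moment at which its call begins: read the wrist's pose just before it.
- job.sign_off(): hands the job in; it is judged then, once.
The state is a dict: "time": time; "qpos": joint angles; "dq": joint speeds; "joint_efforts": joint torques, N m; "eef_pos": TCP position; "tcp_rot": TCP orientation; "contact_force": force on the tool from outside, world axes, zero at the start; "wrist_torque": the same for the moment, N m; "opening": opening from 0.0 (shut) to 1.0 (fully open); "finger_force": force on a finger pad.
Only numpy, scipy, OpenCV 4.12 (cv2) and the standard library are available. Lean on these libraries where they do the work, as an engineer would, in place of code of your own. Each camera call takes 0.05 s, during which the arm holds its last target. There are 200 camera calls.

## Working session

There is one attempt and no reset: what is moved stays moved. The work goes in short steps, Python scripts to look and compute and a tool call to move; the robot and the scene stay as the last step left them, time stands still between calls to the robot, and variables do not carry over. Pictures are saved under pics/ and viewed, at most 10 in all, crops included, and the job is handed in when it is done.

Besides the shell and the picture viewer there is one more tool, called as name(argument=value, ...), one argument or row to a line, values as JSON. jog_arm: Moves the arm, as the interface text tells. Shift numbers are shares of 12 cm and turn numbers shares of pi/2 rad, none past 1 either way. Its arguments: {"type":"object","properties":{"increments":{"type":"array"},"force":{"type":"number"}},"required":["increments"]}

```bash
mkdir -p pics; cat > h.py <<'E'
import numpy as np,cv2
from plant import get_state, imaging, job, ctrl
def cam(n,save=None):
    s=get_state(); r=imaging.read_camera(n)
    if 'extrinsics' in r: T=r['extrinsics']
    else:
        from scipy.spatial.transform import Rotation as R
        P=np.eye(4);P[:3,:3]=R.from_quat(s['tcp_rot']).as_matrix();P[:3,3]=s['eef_pos'];T=P@r['mount']
    if save: cv2.imwrite('pics/'+save,r['frame'])
    K=r['camera_matrix'];d=r['depth'];v,u=np.mgrid[:d.shape[0],:d.shape[1]]
    p=np.stack([(u-K[0,2])/K[0,0]*d,-(v-K[1,2])/K[1,1]*d,-d],-1)
    W=p@T[:3,:3].T+T[:3,3]; W[d==0]=np.nan
    return r['frame'],W
E
python3 - <<'E'
from h import *
a,W=cam('top','top.png'); b,V=cam('scene','scene.png')
np.save('top.npy',W);np.save('scene.npy',V)
cv2.imwrite('pics/both.png',cv2.resize(np.vstack([a,b]),(800*3//4,900*1//1)) if 0 else np.hstack([a,b])[:, :])
print(get_state(),ctrl.finger_overhang)
E
```

```text
{'time': 0.1, 'qpos': array([-1.25102104e+00,  2.87128356e-01,  1.57800936e+00, -3.19333216e-05,
        1.27858169e+00, -1.49984928e-01]), 'dq': array([ 1.67692554e-04, -1.98729812e-03, -2.92152252e-03,  7.20182512e-05,
       -1.85958698e-03, -2.30612028e-03]), 'joint_efforts': array([ 1.17380347e-03, -4.07296443e+01, -2.93697202e+01, -1.12890334e-04,
        3.41230552e-03,  5.41150314e-06]), 'eef_pos': array([ 0.30541523, -0.60135975,  0.25506274]), 'tcp_rot': array([ 9.72540626e-01,  2.32730743e-01, -1.05396914e-04, -1.05824979e-03]), 'contact_force': array([-0.48829227,  0.13049186,  0.44352975]), 'wrist_torque': array([ 0.00580923, -0.02665176, -0.0001074 ]), 'finger_force': 0.0, 'opening': 0.9970951122800955} 0.025
```

View pics/top.png

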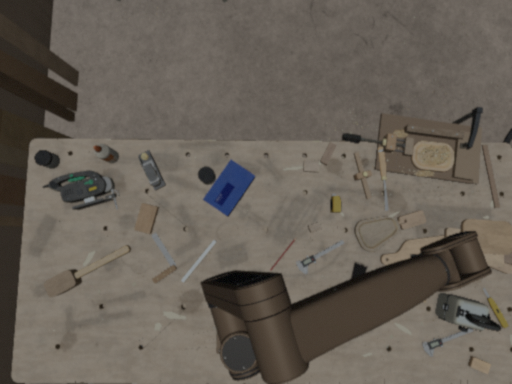

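View pics/scene.png

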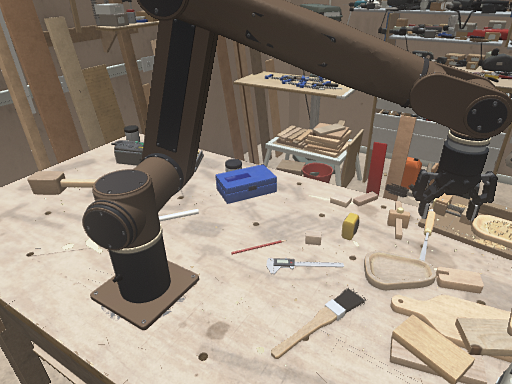

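The top view shows the blue case at about (230,188), rotated, with the jar close behind it at (207,175). The sander or meter lies at (151,170) and the tape at (336,204).

```bash
python3 - <<'E'
from h import *
a=cv2.imread('pics/top.png');W=np.load('top.npy')
h=cv2.cvtColor(a,cv2.COLOR_BGR2HSV)
m=(h[...,0]>100)&(h[...,0]<130)&(h[...,1]>130)&(W[...,2]>.05)&(W[...,2]<.08)
P=W[m];print(len(P),np.median(P,0),cv2.minAreaRect((P[:,:2]*1000).astype(np.float32)))
print(cv2.boxPoints(cv2.minAreaRect((P[:,:2]*1000).astype(np.float32))))
n=np.zeros(m.shape,bool);n[160:192,192:222]=1
J=W[n&(W[...,2]>.064)&(W[...,2]<.09)&~m&(h[...,1]<120)];print(len(J),np.median(J,0),cv2.minAreaRect((J[:,:2]*1000).astype(np.float32)))
for u,v in [(151,170),(105,152),(47,158),(147,218),(336,204),(207,142),(20,380),(30,140),(310,165),(327,153)]: print(u,v,W[v,u].round(3))
# objects above bench near
z=(W[...,2]>.012)&(W[...,2]<.2)&(W[...,0]>.3)
k,l,st,c=cv2.connectedComponentsWithStats(z.astype(np.uint8))
for i in range(1,k):
  if st[i,4]>25:
    Q=W[l==i];print(st[i],Q.min(0).round(3),Q.max(0).round(3))
c=cv2.resize(a[120:260,130:290],None,fx=4.5,fy=4.2,interpolation=cv2.INTER_CUBIC);cv2.imwrite('pics/c.png',c)
E
```

```text
1317 [0.53310774 0.05321301 0.06109504] ((532.5933227539062, 53.6481819152832), (111.26065063476562, 181.01927185058594), 56.14297103881836)
[[426.43848   57.876026]
 [576.7623   -42.97388 ]
 [638.74817   49.420338]
 [488.42432  150.27025 ]]
220 [0.58021579 0.1421353  0.0727406 ] ((576.7461547851562, 137.4307861328125), (77.66287231445312, 62.515892028808594), 53.39393997192383)
151 170 [0.596 0.353 0.069]
105 152 [0.652 0.509 0.126]
47 158 [0.638 0.751 0.074]
147 218 [0.414 0.373 0.026]
336 204 [ 0.472 -0.355  0.066]
207 142 [0.724 0.15  0.003]
20 380 [-0.2    0.836 -0.004]
30 140 [ 0.853  1.177 -0.496]
310 165 [ 0.63  -0.264  0.022]
327 153 [ 0.681 -0.334  0.015]
[ 342  107  141   87 6133] [ 0.521 -0.962  0.012] [ 0.847 -0.388  0.144]
[320 143  17  22 161] [ 0.635 -0.371  0.013] [ 0.722 -0.306  0.025]
[ 93 144  26  19 330] [0.632 0.501 0.012] [0.686 0.554 0.176]
[ 34 150  25  19 346] [0.609 0.737 0.013] [0.67  0.804 0.082]
[138 151  27  39 467] [0.529 0.314 0.012] [0.683 0.419 0.077]
[354 152  18  47 351] [ 0.498 -0.499  0.012] [ 0.683 -0.437  0.065]
[ 198  160   57   57 1764] [ 0.423 -0.042  0.012] [0.639 0.173 0.081]
[304 160  15  12 169] [ 0.606 -0.298  0.012] [ 0.651 -0.24   0.027]
[  43  170   77   40 1727] [0.445 0.486 0.013] [0.598 0.78  0.074]
[330 196  11  17 177] [ 0.441 -0.372  0.013] [ 0.506 -0.341  0.072]
[134 203  24  31 490] [0.356 0.336 0.013] [0.472 0.422 0.039]
[354 211  72  39 838] [ 0.301 -0.714  0.012] [ 0.45  -0.436  0.033]
[ 400  219  112   33 1626] [ 0.3   -1.011  0.012] [ 0.419 -0.613  0.089]
[308 222  14  11  96] [ 0.365 -0.304  0.012] [ 0.404 -0.254  0.037]
```

View pics/c.png

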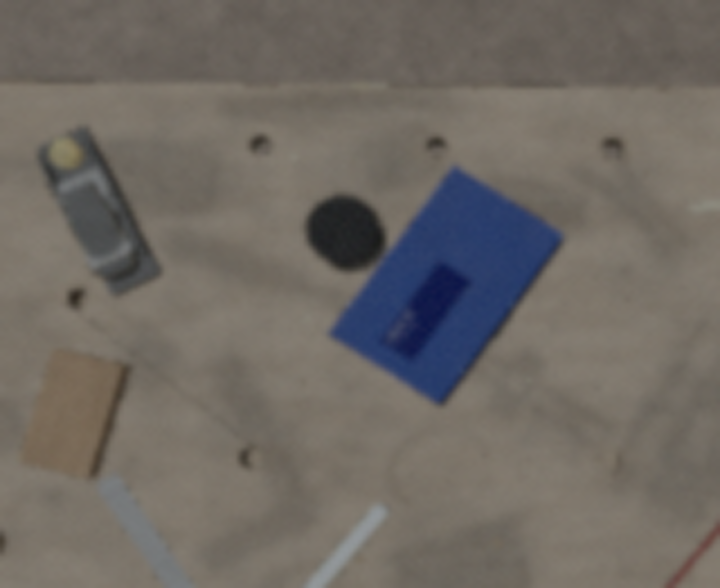

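The case centre is about (0.532, 0.053), with case x along (0.557, 0.83) and y along (-0.83, 0.557). The jar is at case (0.101, 0.010). I'll push it towards case +y, where the bench is free, using partly open fingers from its far side.

jog_arm(
  increments=[
    {"dx":0.45,"dy":0.99,"az":0.22,"gripper":-0.3},
    {"dx":0.45,"dy":0.99,"az":0.22,"gripper":-0.3},
    {"dx":0.45,"dy":0.99,"az":0.22,"gripper":-0.3},
    {"dx":0.45,"dy":0.99,"az":0.22,"gripper":-0.3},
  ],
)

```text
$.increments[0]: bad value
```

```bash
cat > log.py <<'E'
from h import *
import json
s=get_state();o={k:np.array(s[k]).round(4).tolist() for k in('time','qpos','eef_pos','tcp_rot','contact_force','opening')}
open('log.txt','a').write(json.dumps(o)+'\n');print(o)
E
python3 log.py
```

```text
{'time': 0.1, 'qpos': [-1.251, 0.2871, 1.578, -0.0, 1.2786, -0.15], 'eef_pos': [0.3054, -0.6014, 0.2551], 'tcp_rot': [0.9725, 0.2327, -0.0001, -0.0011], 'contact_force': [-0.4883, 0.1305, 0.4435], 'opening': 0.9971}
```

jog_arm(
  increments=[
    {"dx":0.45,"dy":0.99,"az":0.22,"gripper":-0.3},
    {"dx":0.45,"dy":0.99,"az":0.22,"gripper":-0.3},
    {"dx":0.45,"dy":0.99,"az":0.22,"gripper":-0.3},
    {"dx":0.45,"dy":0.99,"az":0.22,"gripper":-0.3},
  ],
)

```text
$.increments[0]: bad value
```

jog_arm(
  increments=[
    {"dx":0.45,"dy":0.99,"az":0.22,"gripper":-0.3},
    {"dx":0.45,"dy":0.99,"az":0.22,"gripper":-0.3},
    {"dx":0.45,"dy":0.99,"az":0.22,"gripper":-0.3},
    {"dx":0.45,"dy":0.99,"az":0.22,"gripper":-0.3},
  ],
)

```text
$.increments[0]: bad value
```

```bash
python3 log.py
```

```text
{'time': 0.1, 'qpos': [-1.251, 0.2871, 1.578, -0.0, 1.2786, -0.15], 'eef_pos': [0.3054, -0.6014, 0.2551], 'tcp_rot': [0.9725, 0.2327, -0.0001, -0.0011], 'contact_force': [-0.4883, 0.1305, 0.4435], 'opening': 0.9971}
```

jog_arm(
  increments=[
    {"dx":0.45,"dy":0.99,"dz":0,"ax":0,"ay":0,"az":0.22,"gripper":-0.3},
    {"dx":0.45,"dy":0.99,"dz":0,"ax":0,"ay":0,"az":0.22,"gripper":-0.3},
    {"dx":0.45,"dy":0.99,"dz":0,"ax":0,"ay":0,"az":0.22,"gripper":-0.3},
    {"dx":0.45,"dy":0.99,"dz":0,"ax":0,"ay":0,"az":0.22,"gripper":-0.3},
  ],
)

```text
time: 0.5
eef_pos: [0.3611, -0.4794, 0.2556]
tcp_rot: [0.917, 0.399, 0.0, -0.001]
contact_force: [-1.0, -0.0, -0.1]
opening: 0.356
finger_force: 0.0
```

jog_arm(
  increments=[
    {"dx":0.45,"dy":0.99,"dz":0,"ax":0,"ay":0,"az":0.22,"gripper":-0.3},
    {"dx":0.45,"dy":0.99,"dz":0,"ax":0,"ay":0,"az":0.22,"gripper":-0.3},
    {"dx":0.45,"dy":0.99,"dz":0,"ax":0,"ay":0,"az":0.22,"gripper":-0.3},
    {"dx":0.45,"dy":0.99,"dz":0,"ax":0,"ay":0,"az":0.22,"gripper":-0.3},
  ],
)

```text
time: 0.9
eef_pos: [0.4145, -0.3618, 0.256]
tcp_rot: [0.835, 0.55, 0.0, -0.001]
contact_force: [0.6, -0.5, 0.3]
opening: 0.353
finger_force: 0.0
```

jog_arm(
  increments=[
    {"dx":0.45,"dy":0.99,"dz":0,"ax":0,"ay":0,"az":0.22,"gripper":-0.3},
    {"dx":0.45,"dy":0.99,"dz":0,"ax":0,"ay":0,"az":0.22,"gripper":-0.3},
    {"dx":0.45,"dy":0.99,"dz":0,"ax":0,"ay":0,"az":0.22,"gripper":-0.3},
    {"dx":0.45,"dy":0.99,"dz":0,"ax":0,"ay":0,"az":0.22,"gripper":-0.3},
  ],
)

```text
time: 1.3
eef_pos: [0.4684, -0.2439, 0.2562]
tcp_rot: [0.728, 0.685, 0.0, -0.0]
contact_force: [0.2, -0.5, 0.2]
opening: 0.352
finger_force: 0.0
```

```bash
python3 log.py
```

```text
{'time': 1.3, 'qpos': [-0.6724, -0.0394, 1.9355, 0.0003, 1.2457, -0.6111], 'eef_pos': [0.4684, -0.2439, 0.2562], 'tcp_rot': [0.7285, 0.6851, 0.0001, -0.0001], 'contact_force': [0.2314, -0.543, 0.1923], 'opening': 0.352}
```

jog_arm(
  increments=[
    {"dx":0.45,"dy":0.99,"dz":0,"ax":0,"ay":0,"az":0.22,"gripper":-0.3},
    {"dx":0.45,"dy":0.99,"dz":0,"ax":0,"ay":0,"az":0.22,"gripper":-0.3},
    {"dx":0.45,"dy":0.99,"dz":0,"ax":0,"ay":0,"az":0.22,"gripper":-0.3},
    {"dx":0.45,"dy":0.99,"dz":0,"ax":0,"ay":0,"az":0.22,"gripper":-0.3},
  ],
)

```text
time: 1.7
eef_pos: [0.5226, -0.1257, 0.2562]
tcp_rot: [0.6, 0.8, 0.0, 0.0]
contact_force: [0.2, -0.7, 0.9]
opening: 0.352
finger_force: 0.0
```

jog_arm(
  increments=[
    {"dx":0.45,"dy":0.99,"dz":0,"ax":0,"ay":0,"az":0.22,"gripper":-0.3},
    {"dx":0.45,"dy":0.99,"dz":0,"ax":0,"ay":0,"az":0.22,"gripper":-0.3},
    {"dx":0.45,"dy":0.99,"dz":0,"ax":0,"ay":0,"az":0.22,"gripper":-0.3},
    {"dx":0.45,"dy":0.99,"dz":0,"ax":0,"ay":0,"az":0.22,"gripper":-0.3},
  ],
)

```text
time: 2.1
eef_pos: [0.5768, -0.0073, 0.2561]
tcp_rot: [0.454, 0.891, -0.0, 0.0]
contact_force: [0.4, -0.6, 0.1]
opening: 0.353
finger_force: 0.0
```

jog_arm(
  increments=[
    {"dx":0.45,"dy":0.99,"dz":0,"ax":0,"ay":0,"az":0.22,"gripper":-0.3},
    {"dx":0.45,"dy":0.99,"dz":0,"ax":0,"ay":0,"az":0.22,"gripper":-0.3},
    {"dx":0.45,"dy":0.99,"dz":0,"ax":0,"ay":0,"az":0.22,"gripper":-0.3},
    {"dx":0.45,"dy":0.99,"dz":0,"ax":0,"ay":0,"az":0.22,"gripper":-0.3},
    {"dx":0.45,"dy":0.99,"dz":0,"ax":0,"ay":0,"az":0.22,"gripper":-0.3},
  ],
)

```text
time: 2.6
eef_pos: [0.63, 0.1089, 0.2557]
tcp_rot: [0.296, 0.955, -0.001, -0.0]
contact_force: [0.7, 0.3, -0.5]
opening: 0.354
finger_force: 0.0
```

```bash
python3 log.py; python3 - <<'E'
from h import *
a,W=cam('wrist','w1.png')
h=cv2.cvtColor(a,cv2.COLOR_BGR2HSV)
m=(h[...,0]>100)&(h[...,0]<130)&(h[...,1]>130)&(W[...,2]>.055)&(W[...,2]<.07)
P=W[m]
if len(P): r=cv2.minAreaRect((P[:,:2]*1000).astype(np.float32));print(len(P),r,cv2.boxPoints(r))
c=np.linalg.norm(W[...,:2]-[.58,.142],axis=-1)<.06
J=W[c&(W[...,2]>.066)&(W[...,2]<.09)&(h[...,1]<130)];print(len(J),J.min(0) if len(J) else 0,J.max(0)if len(J) else 0)
E
```

```text
{'time': 2.6, 'qpos': [0.0131, 0.21, 1.6694, -0.0014, 1.2631, -0.9564], 'eef_pos': [0.63, 0.1089, 0.2557], 'tcp_rot': [0.2959, 0.9552, -0.0008, -0.0003], 'contact_force': [0.6872, 0.3341, -0.4685], 'opening': 0.3544}
22819 ((531.300048828125, 55.99705123901367), (114.60458374023438, 187.71351623535156), 56.31523895263672) [[421.4205    60.370853]
 [577.61725  -43.73941 ]
 [641.17957   51.62325 ]
 [484.98285  155.73352 ]]
3753 [0.5475873  0.11165238 0.06989817] [0.61116568 0.17528148 0.07559176]
```

View pics/w1.png

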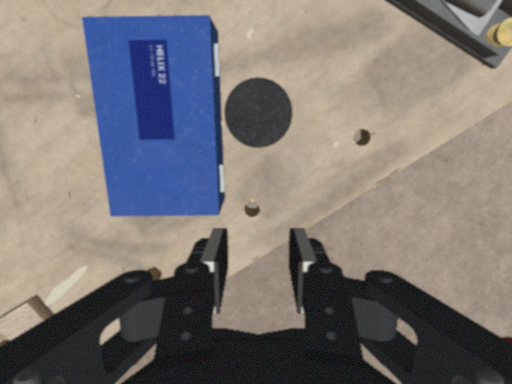

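The wrist view shows the jar at (258,112) straight ahead between the fingers, and the case to the left with its hinge side facing the jar. Next I shift a little away from the case and go down.

jog_arm(
  increments=[
    {"dx":0.03,"dy":0.04,"dz":-0.9,"ax":0,"ay":0,"az":0,"gripper":-0.5},
    {"dx":0.03,"dy":0.04,"dz":-0.9,"ax":0,"ay":0,"az":0,"gripper":-0.5},
    {"dx":0.03,"dy":0.04,"dz":-0.9,"ax":0,"ay":0,"az":0,"gripper":-0.5},
    {"dx":0.03,"dy":0.04,"dz":-0.9,"ax":0,"ay":0,"az":0,"gripper":-0.5},
  ],
)

```text
time: 3.05
eef_pos: [0.6318, 0.114, 0.1464]
tcp_rot: [0.296, 0.955, -0.001, -0.002]
contact_force: [0.3, 0.1, 0.8]
opening: 0.255
finger_force: 0.0
```

jog_arm(
  increments=[
    {"dx":0,"dy":0,"dz":-0.2,"ax":0,"ay":0,"az":0,"gripper":-0.5},
    {"dx":0,"dy":0,"dz":-0.4,"ax":0,"ay":0,"az":0,"gripper":-0.5},
    {"dx":0,"dy":0,"dz":-0.6,"ax":0,"ay":0,"az":0,"gripper":-0.5},
    {"dx":0,"dy":0,"dz":-0.8,"ax":0,"ay":0,"az":0,"gripper":-0.5},
    {"dx":0,"dy":0,"dz":-0.8,"ax":0,"ay":0,"az":0,"gripper":-0.5},
  ],
)

```text
time: 3.55
eef_pos: [0.6329, 0.1149, 0.0522]
tcp_rot: [0.295, 0.955, -0.0, -0.001]
contact_force: [-0.8, 1.3, -0.5]
opening: 0.251
finger_force: 0.0
```

```bash
python3 log.py
```

```text
{'time': 3.55, 'qpos': [0.0221, 0.4493, 1.7714, -0.0003, 0.9227, -0.949], 'eef_pos': [0.6329, 0.1149, 0.0522], 'tcp_rot': [0.2953, 0.9554, -0.0004, -0.0008], 'contact_force': [-0.7917, 1.2645, -0.4536], 'opening': 0.251}
```

jog_arm(
  increments=[
    {"dx":-0.06,"dy":0.04,"dz":0,"ax":0,"ay":0,"az":0,"gripper":-0.5},
    {"dx":-0.12,"dy":0.08,"dz":0,"ax":0,"ay":0,"az":0,"gripper":-0.5},
    {"dx":-0.18,"dy":0.12,"dz":0,"ax":0,"ay":0,"az":0,"gripper":-0.5},
    {"dx":-0.24,"dy":0.16,"dz":0,"ax":0,"ay":0,"az":0,"gripper":-0.5},
    {"dx":-0.3,"dy":0.2,"dz":0,"ax":0,"ay":0,"az":0,"gripper":-0.5},
    {"dx":-0.36,"dy":0.24,"dz":0,"ax":0,"ay":0,"az":0,"gripper":-0.5},
    {"dx":-0.42,"dy":0.28,"dz":0,"ax":0,"ay":0,"az":0,"gripper":-0.5},
    {"dx":-0.48,"dy":0.32,"dz":0,"ax":0,"ay":0,"az":0,"gripper":-0.5},
    {"dx":-0.54,"dy":0.36,"dz":0,"ax":0,"ay":0,"az":0,"gripper":-0.5},
    {"dx":-0.6,"dy":0.4,"dz":0,"ax":0,"ay":0,"az":0,"gripper":-0.5},
  ],
)

```text
time: 4.55
eef_pos: [0.5609, 0.1643, 0.0525]
tcp_rot: [0.295, 0.956, 0.0, 0.0]
contact_force: [3.8, -3.1, 3.6]
opening: 0.252
finger_force: 1.1
```

jog_arm(
  increments=[
    {"dx":-0.06,"dy":0.04,"dz":0,"ax":0,"ay":0,"az":0,"gripper":-0.5},
    {"dx":-0.12,"dy":0.08,"dz":0,"ax":0,"ay":0,"az":0,"gripper":-0.5},
    {"dx":-0.18,"dy":0.12,"dz":0,"ax":0,"ay":0,"az":0,"gripper":-0.5},
    {"dx":-0.24,"dy":0.16,"dz":0,"ax":0,"ay":0,"az":0,"gripper":-0.5},
    {"dx":-0.3,"dy":0.2,"dz":0,"ax":0,"ay":0,"az":0,"gripper":-0.5},
    {"dx":-0.36,"dy":0.24,"dz":0,"ax":0,"ay":0,"az":0,"gripper":-0.5},
    {"dx":-0.42,"dy":0.28,"dz":0,"ax":0,"ay":0,"az":0,"gripper":-0.5},
    {"dx":-0.48,"dy":0.32,"dz":0,"ax":0,"ay":0,"az":0,"gripper":-0.5},
    {"dx":-0.54,"dy":0.36,"dz":0,"ax":0,"ay":0,"az":0,"gripper":-0.5},
    {"dx":-0.54,"dy":0.36,"dz":0,"ax":0,"ay":0,"az":0,"gripper":-0.5},
  ],
)

```text
time: 5.55
eef_pos: [0.4943, 0.2076, 0.0515]
tcp_rot: [0.294, 0.956, -0.0, -0.002]
contact_force: [1.2, -0.9, 1.0]
opening: 0.252
finger_force: 0.2
```

```bash
python3 log.py; python3 - <<'E'
from h import *
a,W=cam('wrist')
h=cv2.cvtColor(a,cv2.COLOR_BGR2HSV)
c=np.linalg.norm(W[...,:2]-[.46,.23],axis=-1)<.08
m=c&(W[...,2]>.062)&(W[...,2]<.085)&(a.max(-1)<110)
m[230:]=0
J=W[m];print(len(J),J.min(0),J.max(0),np.median(J,0))
E
```

```text
{'time': 5.55, 'qpos': [0.208, 0.2528, 2.039, 0.0011, 0.853, -0.7658], 'eef_pos': [0.4943, 0.2076, 0.0515], 'tcp_rot': [0.2944, 0.9557, -0.0004, -0.0016], 'contact_force': [1.2337, -0.8732, 0.9911], 'opening': 0.2523}
24495 [0.42743695 0.20026192 0.06986931] [0.48621451 0.26283044 0.07615265] [0.45240023 0.23668251 0.0736516 ]
```

The jar now stands at about (0.457, 0.232), which is case y of about 0.159, so it is clear of the lid. I'm backing off and rising, then heading to the front of the case.

jog_arm(
  increments=[
    {"dx":0.1,"dy":-0.07,"dz":0,"ax":0,"ay":0,"az":0,"gripper":-0.5},
    {"dx":0.2,"dy":-0.14,"dz":0,"ax":0,"ay":0,"az":0,"gripper":-0.5},
    {"dx":0.2,"dy":-0.14,"dz":0.2,"ax":0,"ay":0,"az":0,"gripper":-0.5},
    {"dx":0.2,"dy":-0.14,"dz":0.6,"ax":0,"ay":0,"az":0,"gripper":-0.5},
    {"dx":0.2,"dy":-0.14,"dz":1,"ax":0,"ay":0,"az":0,"gripper":-1},
    {"dx":0.2,"dy":-0.14,"dz":1,"ax":0,"ay":0,"az":0,"gripper":-1},
  ],
)

```text
time: 6.2
eef_pos: [0.5258, 0.1901, 0.1804]
tcp_rot: [0.295, 0.955, 0.003, 0.006]
contact_force: [-0.4, 0.0, 1.2]
opening: 0.001
finger_force: 0.0
```

jog_arm(
  increments=[
    {"dx":0,"dy":0,"dz":0.6,"ax":0,"ay":0,"az":0,"gripper":-1},
    {"dx":-0.19,"dy":-0.73,"dz":0.6,"ax":0,"ay":0,"az":-0.33,"gripper":-1},
    {"dx":-0.19,"dy":-0.73,"dz":0.6,"ax":0,"ay":0,"az":-0.33,"gripper":-1},
    {"dx":-0.19,"dy":-0.73,"dz":0.6,"ax":0,"ay":0,"az":-0.33,"gripper":-1},
    {"dx":-0.19,"dy":-0.73,"dz":0.6,"ax":0,"ay":0,"az":-0.33,"gripper":-1},
  ],
)

```text
time: 6.7
eef_pos: [0.498, 0.1005, 0.2444]
tcp_rot: [0.533, 0.846, 0.0, -0.0]
contact_force: [-0.2, -0.9, -0.3]
opening: -0.0
finger_force: 0.0
```

jog_arm(
  increments=[
    {"dx":-0.19,"dy":-0.73,"dz":0,"ax":0,"ay":0,"az":-0.33,"gripper":-1},
    {"dx":-0.19,"dy":-0.73,"dz":0,"ax":0,"ay":0,"az":-0.33,"gripper":-1},
    {"dx":-0.19,"dy":-0.73,"dz":0,"ax":0,"ay":0,"az":-0.33,"gripper":-1},
    {"dx":-0.19,"dy":-0.73,"dz":0,"ax":0,"ay":0,"az":-0.33,"gripper":-1},
  ],
)

```text
time: 7.1
eef_pos: [0.4748, 0.0129, 0.2437]
tcp_rot: [0.732, 0.681, -0.0, -0.001]
contact_force: [0.3, -0.7, -0.1]
opening: 0.001
finger_force: 0.0
```

jog_arm(
  increments=[
    {"dx":-0.19,"dy":-0.73,"dz":0,"ax":0,"ay":0,"az":-0.33,"gripper":-1},
    {"dx":-0.19,"dy":-0.73,"dz":0,"ax":0,"ay":0,"az":-0.33,"gripper":-1},
    {"dx":-0.19,"dy":-0.73,"dz":0,"ax":0,"ay":0,"az":-0.33,"gripper":-1},
    {"dx":-0.19,"dy":-0.73,"dz":0,"ax":0,"ay":0,"az":-0.33,"gripper":-1},
    {"dx":-0.19,"dy":-0.73,"dz":0,"ax":0,"ay":0,"az":-0.33,"gripper":-1},
  ],
)

```text
time: 7.6
eef_pos: [0.4519, -0.0738, 0.2437]
tcp_rot: [0.881, 0.473, -0.0, -0.001]
contact_force: [-0.8, -0.0, 0.5]
opening: -0.003
finger_force: 0.0
```

```bash
python3 log.py
```

```text
{'time': 7.6, 'qpos': [-0.3842, -0.1984, 2.1021, 0.0003, 1.2395, 0.2003], 'eef_pos': [0.4519, -0.0738, 0.2437], 'tcp_rot': [0.8809, 0.4734, -0.0004, -0.0007], 'contact_force': [-0.8492, -0.0295, 0.5015], 'opening': -0.0027}
```

jog_arm(
  increments=[
    {"dx":0,"dy":0,"dz":0,"ax":0.277,"ay":-0.185,"az":0,"gripper":-1},
    {"dx":0,"dy":0,"dz":0,"ax":0.277,"ay":-0.185,"az":0,"gripper":-1},
    {"dx":0,"dy":0,"dz":0,"ax":0.277,"ay":-0.185,"az":0,"gripper":-1},
    {"dx":0,"dy":0,"dz":0,"ax":0.277,"ay":-0.185,"az":0,"gripper":-1},
    {"dx":0,"dy":0,"dz":0,"ax":0.277,"ay":-0.185,"az":0,"gripper":-1},
  ],
)

```text
time: 8.1
eef_pos: [0.4512, -0.0738, 0.243]
tcp_rot: [0.851, 0.457, 0.228, -0.122]
contact_force: [-0.1, -0.2, -0.5]
opening: 0.001
finger_force: 0.0
```

```bash
python3 log.py
```

```text
{'time': 8.1, 'qpos': [-0.6462, -0.2573, 2.208, 0.5491, 1.2727, -0.2481], 'eef_pos': [0.4512, -0.0738, 0.243], 'tcp_rot': [0.851, 0.4571, 0.2281, -0.122], 'contact_force': [-0.0532, -0.1608, -0.4537], 'opening': 0.0014}
```

jog_arm(
  increments=[
    {"dx":0,"dy":0,"dz":0,"ax":0.277,"ay":-0.185,"az":0,"gripper":-1},
    {"dx":0,"dy":0,"dz":0,"ax":0.277,"ay":-0.185,"az":0,"gripper":-1},
    {"dx":0,"dy":0,"dz":0,"ax":0.277,"ay":-0.185,"az":0,"gripper":-1},
    {"dx":0,"dy":0,"dz":0,"ax":0.277,"ay":-0.185,"az":0,"gripper":-1},
    {"dx":0,"dy":0,"dz":0,"ax":0.277,"ay":-0.185,"az":0,"gripper":-1},
  ],
)

```text
time: 8.6
eef_pos: [0.4515, -0.0727, 0.2426]
tcp_rot: [0.763, 0.41, 0.44, -0.236]
contact_force: [-1.0, -0.1, 0.3]
opening: -0.006
finger_force: 0.0
```

```bash
python3 log.py
```

```text
{'time': 8.6, 'qpos': [-0.8427, -0.1572, 2.2907, 0.9971, 1.4888, -0.6092], 'eef_pos': [0.4515, -0.0727, 0.2426], 'tcp_rot': [0.7633, 0.4099, 0.4403, -0.2357], 'contact_force': [-0.9779, -0.0745, 0.2789], 'opening': -0.0058}
```

```bash
cat > kin.py <<'E'
import numpy as np,json
from scipy.spatial.transform import Rotation as R
from scipy.optimize import least_squares
D=[json.loads(l) for l in open('log.txt')]
def fk(q,p):
    h,b,d,L1,L2,e,d6=p
    r=R.from_euler('z',q[0])
    a=R.from_euler('y',q[1]);f=R.from_euler('y',q[1]+q[2])
    w=np.array([b,d,h])+a.apply([0,0,L1])+f.apply([e,0,L2])
    o=f*R.from_euler('z',q[3])*R.from_euler('y',q[4])*R.from_euler('z',q[5])
    return r.apply(w+o.apply([0,0,d6])),r*o
def fk2(q,p,s): q=np.array(q)*s; return fk(q,p)
s=np.array([1,1,1,-1,1,-1])
E
python3 - <<'E'
from kin import *
best=None
for s4 in(1,-1):
  for s6 in (1,-1):
    s=np.array([1,1,1,s4,1,s6])
    f=lambda p:np.concatenate([fk2(d['qpos'],p,s)[0]-d['eef_pos'] for d in D])
    r=least_squares(f,[.2,0,.1,.45,.45,0,.25]);
    o=max(np.degrees((fk2(d['qpos'],r.x,s)[1].inv()*R.from_quat(d['tcp_rot'])).magnitude()) for d in D)
    print(s4,s6,r.x.round(4),abs(r.fun).max(),o)
    if best is None or r.cost<best[0]: best=(r.cost,s,r.x)
_,s,p=best;np.savez('kin.npz',s=s,p=p)
E
python3 - <<'E'
from kin import *
from scipy.optimize import least_squares
k=np.load('kin.npz');s,p=k['s'],k['p']
ex=np.array([.5546,.8321,0]);ey=np.array([-.8321,.5546,0]);C=np.array([.5313,.056,0])
d0=D[-1];off=fk2(d0['qpos'],p,s)[1].inv()*R.from_quat(d0['tcp_rot'])
base=R.from_quat(d0['tcp_rot'])
t=base.apply([0,0,1]);print('t',t,'x',t@ex,t@ey)
q=np.array(d0['qpos'])
for xx,zz in [(-.13,.15),(-.13,.03),(-.068,.03),(-.068,.06),(-.04,.1),(0,.13),(.05,.155),(.08,.16)]:
    tip=C+ex*xx+[0,0,zz];T=tip-.025*t
    def f(q):
        P,o=fk2(q,p,s);return np.r_[(P-T)*5,(base.inv()*(o*off)).as_rotvec()]
    r=least_squares(f,q,bounds=([-2.77,-.9,.21,-1.53,.24,-2.84],[2.77,2.22,2.48,4.67,2.81,2.84]));q=r.x
    print(xx,zz,T.round(4),q.round(2),'err',np.abs(r.fun).max().round(4))
E
```

```text
1 1 [0.2403 0.     0.1009 0.443  0.5725 0.0207 0.2243] 5.220357366221562e-05 90.01042318470849
1 -1 [0.2403 0.     0.1009 0.443  0.5725 0.0207 0.2243] 5.220356928407888e-05 112.95009584129528
-1 1 [-0.0762  0.0773  0.1165  0.5011  0.5121  0.1138 -0.119 ] 0.1336680453829532 140.84346002714085
-1 -1 [-0.0762  0.0773  0.1165  0.5011  0.5121  0.1138 -0.119 ] 0.13366804639563287 117.03198240058511
t [ 0.47890472  0.72073181 -0.5011945 ] x 0.8653214946195216 0.0012212438994372299
-0.13 0.15 [ 0.4472 -0.0702  0.1625] [-0.85 -0.01  2.33  1.02  1.39 -0.44] err 0.0
-0.13 0.03 [ 0.4472 -0.0702  0.0425] [-0.85  0.31  2.32  1.09  1.24 -0.18] err 0.0
-0.068 0.03 [ 0.4816 -0.0186  0.0425] [-0.69  0.31  2.31  1.2   1.17 -0.21] err 0.0
-0.068 0.06 [ 0.4816 -0.0186  0.0725] [-0.69  0.23  2.32  1.18  1.2  -0.28] err 0.0
-0.04 0.1 [0.4971 0.0047 0.1125] [-0.63  0.13  2.32  1.19  1.2  -0.4 ] err 0.0
0 0.13 [0.5193 0.038  0.1425] [-0.53  0.08  2.29  1.22  1.16 -0.5 ] err 0.0
0.05 0.155 [0.5471 0.0796 0.1675] [-0.41  0.06  2.25  1.27  1.1  -0.59] err 0.0
0.08 0.16 [0.5637 0.1045 0.1725] [-0.35  0.08  2.22  1.3   1.06 -0.62] err 0.0
```

jog_arm(
  increments=[
    {"dx":-0.035,"dy":0.025,"dz":-1,"ax":0,"ay":0,"az":0,"gripper":-1},
    {"dx":-0.035,"dy":0.025,"dz":-1,"ax":0,"ay":0,"az":0,"gripper":-1},
    {"dx":-0.035,"dy":0.025,"dz":-1,"ax":0,"ay":0,"az":0,"gripper":-1},
    {"dx":-0.035,"dy":0.025,"dz":-1,"ax":0,"ay":0,"az":0,"gripper":-1},
  ],
)

```text
time: 9.0
eef_pos: [0.4469, -0.068, 0.1221]
tcp_rot: [0.763, 0.411, 0.439, -0.237]
contact_force: [-0.3, -0.8, 0.2]
opening: 0.002
finger_force: 0.0
```

```bash
python3 log.py; python3 - <<'E'
from h import *
a,W=cam('wrist','w2.png')
ex=np.array([.5546,.8321,0]);ey=np.array([-.8321,.5546,0]);C=np.array([.5313,.056,0])
h=cv2.cvtColor(a,cv2.COLOR_BGR2HSV)
X=(W-C)@ex;Y=(W-C)@ey;Z=W[...,2]
m=(h[...,0]>100)&(h[...,0]<130)&(h[...,1]>130)
for z0 in(.01,.02,.03,.045):
  k=m&(abs(Z-z0)<.004)&(X<-.03);
  if k.any(): print(z0,k.sum(),np.percentile(X[k],[5,50,95]).round(4),Y[k].min().round(4),Y[k].max().round(4))
k=(X<-.059)&(X>-.075)&(Z>.03)&(Z<.055)&(abs(Y)<.04)
print(k.sum(),X[k].min() if k.any() else 0,Y[k].min() if k.any() else 0,Y[k].max() if k.any() else 0,Z[k].min() if k.any() else 0)
E
```

```text
{'time': 9.0, 'qpos': [-0.8431, 0.0897, 2.3402, 1.0352, 1.3344, -0.8634], 'eef_pos': [0.4469, -0.068, 0.1221], 'tcp_rot': [0.763, 0.4105, 0.4395, -0.237], 'contact_force': [-0.2844, -0.8308, 0.1983], 'opening': 0.0022}
0.01 747 [-0.0593 -0.0587 -0.058 ] -0.093 0.0922
0.02 884 [-0.0594 -0.0587 -0.058 ] -0.0927 0.0922
0.03 1086 [-0.0594 -0.0587 -0.0581] -0.0931 0.0924
0.045 1171 [-0.0594 -0.0587 -0.058 ] -0.0932 0.0923
777 -0.064446697129102 -0.03988491768507678 0.03976089743233419 0.030018283190543033
```

View pics/w2.png

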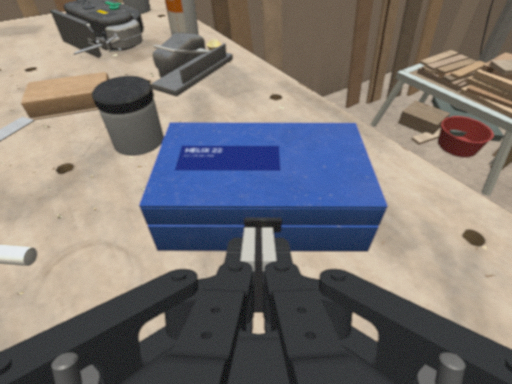

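The view shows the fingertips at about (258,235), lined up with the catch at (263,222). The jar stands clear at (128,115). Going down in front of the catch.

jog_arm(
  increments=[
    {"dx":0,"dy":0,"dz":-0.3,"ax":0,"ay":0,"az":0,"gripper":-1},
    {"dx":0,"dy":0,"dz":-0.5,"ax":0,"ay":0,"az":0,"gripper":-1},
    {"dx":0,"dy":0,"dz":-0.65,"ax":0,"ay":0,"az":0,"gripper":-1},
    {"dx":0,"dy":0,"dz":-0.78,"ax":0,"ay":0,"az":0,"gripper":-1},
    {"dx":0,"dy":0,"dz":-0.78,"ax":0,"ay":0,"az":0,"gripper":-1},
  ],
)

```text
time: 9.55
eef_pos: [0.4487, -0.0702, 0.0312]
tcp_rot: [0.762, 0.412, 0.441, -0.234]
contact_force: [-0.4, -0.2, -0.7]
opening: 0.001
finger_force: 0.0
```

jog_arm(
  increments=[
    {"dx":0.05,"dy":0.075,"dz":0,"ax":0,"ay":0,"az":0,"gripper":-1},
    {"dx":0.1,"dy":0.15,"dz":0,"ax":0,"ay":0,"az":0,"gripper":-1},
    {"dx":0.15,"dy":0.225,"dz":0,"ax":0,"ay":0,"az":0,"gripper":-1},
    {"dx":0.2,"dy":0.3,"dz":0,"ax":0,"ay":0,"az":0,"gripper":-1},
    {"dx":0.24,"dy":0.36,"dz":0,"ax":0,"ay":0,"az":0,"gripper":-1},
    {"dx":0.26,"dy":0.39,"dz":0,"ax":0,"ay":0,"az":0,"gripper":-1},
    {"dx":0.28,"dy":0.42,"dz":0,"ax":0,"ay":0,"az":0,"gripper":-1},
    {"dx":0.28,"dy":0.42,"dz":0,"ax":0,"ay":0,"az":0,"gripper":-1},
  ],
)

```text
time: 10.35
eef_pos: [0.4815, -0.0188, 0.0307]
tcp_rot: [0.763, 0.411, 0.441, -0.234]
contact_force: [-0.7, 1.4, -0.2]
opening: -0.003
finger_force: 0.0
```

```bash
python3 log.py; python3 - <<'E'
from h import *
a,W=cam('wrist','w3.png')
ex=np.array([.5546,.8321,0]);C=np.array([.5313,.056,0]);s=get_state();print((s['eef_pos']-C)@ex)
E
```

```text
{'time': 10.35, 'qpos': [-0.6952, 0.3453, 2.3037, 1.2166, 1.1622, -1.0389], 'eef_pos': [0.4815, -0.0188, 0.0307], 'tcp_rot': [0.7625, 0.411, 0.4413, -0.2344], 'contact_force': [-0.6795, 1.3737, -0.1537], 'opening': -0.0025}
-0.09016580550744066
```

View pics/w3.png

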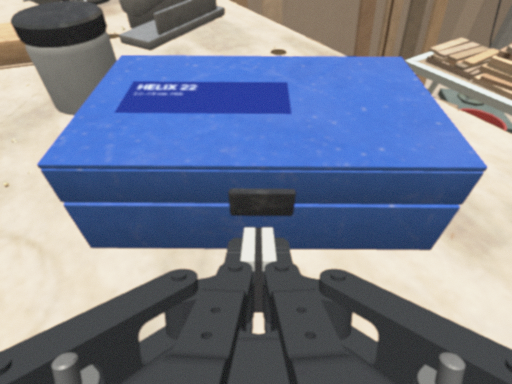

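The fingertips (258,228) sit just below the catch's lower edge (262,215). I'll move forward to the wall.

jog_arm(
  increments=[
    {"dx":0,"dy":0,"dz":-0.02,"ax":0,"ay":0,"az":0,"gripper":-1},
    {"dx":0.01,"dy":0.015,"dz":-0.02,"ax":0,"ay":0,"az":0,"gripper":-1},
    {"dx":0.02,"dy":0.03,"dz":-0.02,"ax":0,"ay":0,"az":0,"gripper":-1},
    {"dx":0.025,"dy":0.038,"dz":-0.02,"ax":0,"ay":0,"az":0,"gripper":-1},
    {"dx":0.025,"dy":0.038,"dz":-0.02,"ax":0,"ay":0,"az":0,"gripper":-1},
  ],
)

```text
time: 10.9
eef_pos: [0.4844, -0.0146, 0.0283]
tcp_rot: [0.763, 0.411, 0.441, -0.234]
contact_force: [0.2, 0.3, -0.9]
opening: -0.001
finger_force: 0.0
```

jog_arm(
  increments=[
    {"dx":0.005,"dy":0.007,"dz":0,"ax":0,"ay":0,"az":0,"gripper":-1},
    {"dx":0.01,"dy":0.014,"dz":0,"ax":0,"ay":0,"az":0,"gripper":-1},
    {"dx":0.014,"dy":0.02,"dz":0,"ax":0,"ay":0,"az":0,"gripper":-1},
    {"dx":0.014,"dy":0.02,"dz":0,"ax":0,"ay":0,"az":0,"gripper":-1},
  ],
)

```text
time: 11.3
eef_pos: [0.4853, -0.0138, 0.0282]
tcp_rot: [0.763, 0.412, 0.44, -0.234]
contact_force: [-15.1, -13.0, 6.6]
opening: 0.001
finger_force: 9.8
```

Contact with the wall. I'm easing off slightly and lifting.

jog_arm(
  increments=[
    {"dx":-0.007,"dy":-0.01,"dz":0.015,"ax":0,"ay":0,"az":0,"gripper":-1},
    {"dx":-0.007,"dy":-0.01,"dz":0.04,"ax":0,"ay":0,"az":0,"gripper":-1},
    {"dx":-0.007,"dy":-0.01,"dz":0.08,"ax":0,"ay":0,"az":0,"gripper":-1},
    {"dx":-0.005,"dy":-0.007,"dz":0.13,"ax":0,"ay":0,"az":0,"gripper":-1},
    {"dx":-0.002,"dy":-0.003,"dz":0.19,"ax":0,"ay":0,"az":0,"gripper":-1},
    {"dx":0.005,"dy":0.007,"dz":0.25,"ax":0,"ay":0,"az":0,"gripper":-1},
    {"dx":0.005,"dy":0.007,"dz":0.25,"ax":0,"ay":0,"az":0,"gripper":-1},
  ],
)

```text
time: 12.0
eef_pos: [0.4872, -0.0111, 0.0597]
tcp_rot: [0.762, 0.411, 0.442, -0.234]
contact_force: [0.3, -1.2, -0.4]
opening: -0.002
finger_force: 0.6
```

```bash
python3 log.py; python3 - <<'E'
from h import *
a,W=cam('wrist','w4.png')
E
```

```text
{'time': 12.0, 'qpos': [-0.672, 0.268, 2.3127, 1.2092, 1.1761, -0.9676], 'eef_pos': [0.4872, -0.0111, 0.0597], 'tcp_rot': [0.7618, 0.4115, 0.4422, -0.2341], 'contact_force': [0.2834, -1.2432, -0.3592], 'opening': -0.0015}
```

View pics/w4.png

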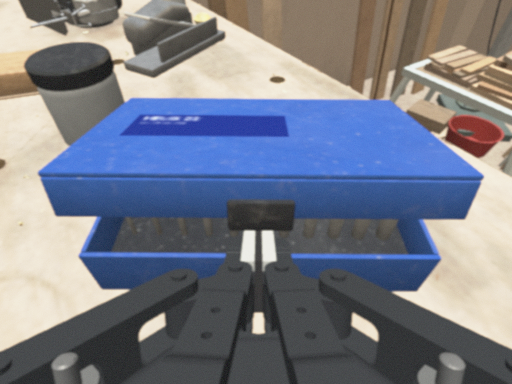

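The lid is up about 12°, with its catch (262,215) resting on the fingertips. I'll follow the arc.

jog_arm(
  increments=[
    {"dx":0.013,"dy":0.02,"dz":0.055,"ax":0,"ay":0,"az":0,"gripper":-1},
    {"dx":0.027,"dy":0.041,"dz":0.11,"ax":0,"ay":0,"az":0,"gripper":-1},
    {"dx":0.05,"dy":0.075,"dz":0.19,"ax":0,"ay":0,"az":0,"gripper":-1},
    {"dx":0.073,"dy":0.11,"dz":0.27,"ax":0,"ay":0,"az":0,"gripper":-1},
    {"dx":0.098,"dy":0.148,"dz":0.35,"ax":0,"ay":0,"az":0,"gripper":-1},
    {"dx":0.125,"dy":0.188,"dz":0.42,"ax":0,"ay":0,"az":0,"gripper":-1},
    {"dx":0.157,"dy":0.235,"dz":0.49,"ax":0,"ay":0,"az":0,"gripper":-1},
    {"dx":0.19,"dy":0.286,"dz":0.55,"ax":0,"ay":0,"az":0,"gripper":-1},
    {"dx":0.19,"dy":0.286,"dz":0.55,"ax":0,"ay":0,"az":0,"gripper":-1},
  ],
)

```text
time: 12.95
eef_pos: [0.5103, 0.0236, 0.1258]
tcp_rot: [0.762, 0.412, 0.442, -0.234]
contact_force: [-0.7, -1.2, -0.6]
opening: -0.0
finger_force: 0.1
```

```bash
python3 log.py; python3 - <<'E'
from h import *
a,W=cam('wrist','w5.png')
E
```

```text
{'time': 12.95, 'qpos': [-0.57, 0.1122, 2.3057, 1.2183, 1.1754, -0.7796], 'eef_pos': [0.5103, 0.0236, 0.1258], 'tcp_rot': [0.7618, 0.4117, 0.4421, -0.2339], 'contact_force': [-0.6571, -1.2104, -0.6114], 'opening': -0.0003}
```

View pics/w5.png

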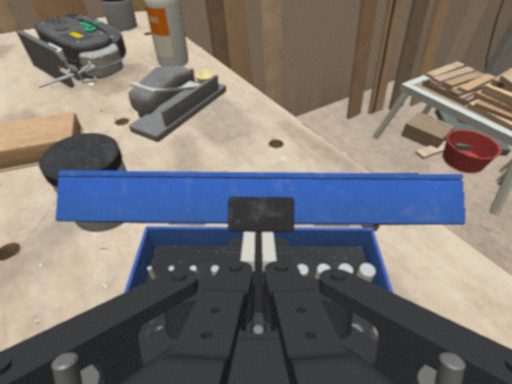

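The lid is at about 50° and the catch still rides on the fingertips. Carrying on over the balance point.

jog_arm(
  increments=[
    {"dx":0.038,"dy":0.057,"dz":0.06,"ax":0,"ay":0,"az":0,"gripper":-1},
    {"dx":0.077,"dy":0.116,"dz":0.11,"ax":0,"ay":0,"az":0,"gripper":-1},
    {"dx":0.12,"dy":0.18,"dz":0.15,"ax":0,"ay":0,"az":0,"gripper":-1},
    {"dx":0.163,"dy":0.245,"dz":0.19,"ax":0,"ay":0,"az":0,"gripper":-1},
    {"dx":0.21,"dy":0.315,"dz":0.22,"ax":0,"ay":0,"az":0,"gripper":-1},
    {"dx":0.256,"dy":0.384,"dz":0.245,"ax":0,"ay":0,"az":0,"gripper":-1},
    {"dx":0.305,"dy":0.457,"dz":0.26,"ax":0,"ay":0,"az":0,"gripper":-1},
    {"dx":0.353,"dy":0.529,"dz":0.26,"ax":0,"ay":0,"az":0,"gripper":-1},
    {"dx":0.4,"dy":0.6,"dz":0.25,"ax":0,"ay":0,"az":0,"gripper":-1},
    {"dx":0.4,"dy":0.6,"dz":0.25,"ax":0,"ay":0,"az":0,"gripper":-1},
  ],
)

```text
time: 14.0
eef_pos: [0.5577, 0.0959, 0.1539]
tcp_rot: [0.763, 0.411, 0.441, -0.235]
contact_force: [0.6, -0.3, -4.9]
opening: -0.001
finger_force: 2.2
```

```bash
python3 log.py; python3 - <<'E'
from h import *
a,W=cam('wrist','w6.png')
E
```

```text
{'time': 14.0, 'qpos': [-0.3687, 0.1087, 2.2349, 1.308, 1.0652, -0.6511], 'eef_pos': [0.5577, 0.0959, 0.1539], 'tcp_rot': [0.7626, 0.411, 0.4411, -0.2346], 'contact_force': [0.5998, -0.2703, -4.9384], 'opening': -0.0012}
```

View pics/w6.png

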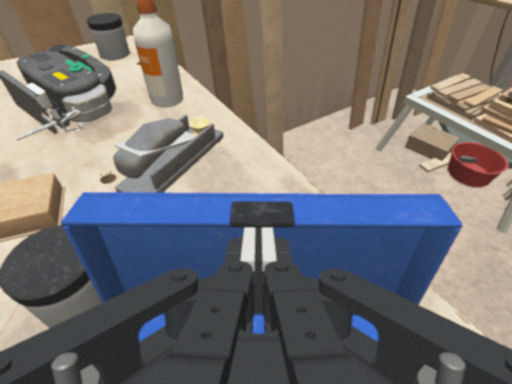

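The lid is near vertical and we see into its hollow, with the catch at (262,213) above the fingers. I push on forward, slightly lower.

jog_arm(
  increments=[
    {"dx":0.025,"dy":0.037,"dz":-0.02,"ax":0,"ay":0,"az":0,"gripper":-1},
    {"dx":0.05,"dy":0.075,"dz":-0.04,"ax":0,"ay":0,"az":0,"gripper":-1},
    {"dx":0.075,"dy":0.112,"dz":-0.07,"ax":0,"ay":0,"az":0,"gripper":-1},
    {"dx":0.1,"dy":0.15,"dz":-0.1,"ax":0,"ay":0,"az":0,"gripper":-1},
    {"dx":0.1,"dy":0.15,"dz":-0.1,"ax":0,"ay":0,"az":0,"gripper":-1},
  ],
)

```text
time: 14.55
eef_pos: [0.5696, 0.1135, 0.1421]
tcp_rot: [0.762, 0.411, 0.441, -0.235]
contact_force: [0.5, 0.6, 0.1]
opening: 0.004
finger_force: 0.0
```

```bash
cat > lid.py <<'E'
from h import *
ex=np.array([.5546,.8321,0]);ey=np.array([-.8321,.5546,0]);C=np.array([.5313,.056,0])
for n in('wrist','top','scene'):
  a,W=cam(n,n+'_l.png');h=cv2.cvtColor(a,cv2.COLOR_BGR2HSV)
  X=(W-C)@ex;Y=(W-C)@ey;Z=W[...,2]
  m=(h[...,0]>100)&(h[...,0]<130)&(h[...,1]>130)&(abs(Y)<.1)&(X>0)&(X<.17)&(Z>.065)
  if m.sum()<30: print(n,m.sum());continue
  i=Z[m].argsort()
  x,z=X[m],Z[m];print(n,m.sum(),'z',z.min().round(3),z.max().round(3),[(round(float(q),3),np.percentile(x[abs(z-q)<.006],[5,50,95]).round(4)) for q in np.linspace(z.min(),z.max(),4)])
  print(n,'corr slope dx/dz',np.polyfit(z,x,1))
E
python3 log.py; python3 lid.py
```

```text
{'time': 14.55, 'qpos': [-0.3229, 0.1538, 2.2138, 1.3499, 1.0285, -0.6691], 'eef_pos': [0.5696, 0.1135, 0.1421], 'tcp_rot': [0.7624, 0.4109, 0.4413, -0.2347], 'contact_force': [0.4932, 0.6054, 0.1366], 'opening': 0.0043}
wrist 30674 z 0.076 0.17 [(0.076, array([0.0868, 0.0894, 0.0904])), (0.107, array([0.0783, 0.0963, 0.0983])), (0.139, array([0.0825, 0.0878, 0.0964])), (0.17, array([0.0335, 0.0371, 0.0481]))]
wrist corr slope dx/dz [0.03707304 0.0904735 ]
top 433 z 0.065 0.174 [(0.065, array([0.0861, 0.088 , 0.0897])), (0.102, array([0.0935, 0.0963, 0.0976])), (0.138, array([0.101 , 0.1055, 0.1078])), (0.174, array([0.0409, 0.0409, 0.0409]))]
top corr slope dx/dz [0.06719818 0.08672553]
scene 338 z 0.07 0.152 [(0.07, array([0.0675, 0.0675, 0.0675])), (0.097, array([0.0892, 0.0946, 0.0984])), (0.125, array([0.0836, 0.1002, 0.1058])), (0.152, array([0.0855, 0.0903, 0.1025]))]
scene corr slope dx/dz [0.12399487 0.0818098 ]
```

The lid panel leans back about 14° past vertical, so it is on its stop, and the fingers feel no force. Backing out.

jog_arm(
  increments=[
    {"dx":-0.06,"dy":-0.09,"dz":0,"ax":0,"ay":0,"az":0,"gripper":-1},
    {"dx":-0.15,"dy":-0.225,"dz":0,"ax":0,"ay":0,"az":0,"gripper":-1},
    {"dx":-0.3,"dy":-0.45,"dz":0,"ax":0,"ay":0,"az":0,"gripper":-1},
    {"dx":-0.45,"dy":-0.675,"dz":0.1,"ax":0,"ay":0,"az":0,"gripper":-1},
    {"dx":-0.6,"dy":-0.9,"dz":0.4,"ax":0,"ay":0,"az":0,"gripper":-1},
    {"dx":-0.6,"dy":-0.9,"dz":0.8,"ax":0,"ay":0,"az":0,"gripper":-1},
    {"dx":-0.6,"dy":-0.9,"dz":0.8,"ax":0,"ay":0,"az":0,"gripper":-1},
    {"dx":-0.6,"dy":-0.9,"dz":0.8,"ax":0,"ay":0,"az":0,"gripper":-1},
    {"dx":-0.6,"dy":-0.9,"dz":0.8,"ax":0,"ay":0,"az":0,"gripper":-1},
  ],
)

```text
time: 15.6
eef_pos: [0.4966, 0.0051, 0.2371]
tcp_rot: [0.763, 0.41, 0.441, -0.235]
contact_force: [0.2, -0.1, -0.7]
opening: -0.002
finger_force: 0.0
```

```bash
python3 log.py; python3 lid.py
```

```text
{'time': 15.6, 'qpos': [-0.6255, -0.1396, 2.2872, 1.1022, 1.3223, -0.5313], 'eef_pos': [0.4966, 0.0051, 0.2371], 'tcp_rot': [0.763, 0.4104, 0.4408, -0.2349], 'contact_force': [0.1878, -0.1011, -0.6744], 'opening': -0.0016}
wrist 12046 z 0.065 0.158 [(0.065, array([0.0782, 0.0861, 0.0875])), (0.096, array([0.0856, 0.0936, 0.0955])), (0.127, array([0.0928, 0.1018, 0.1038])), (0.158, array([0.086 , 0.0877, 0.0903]))]
wrist corr slope dx/dz [0.12582528 0.08048301]Traceback (most recent call last):
  File "lid.py", line 9, in <module>
    x,z=X[m],Z[m];print(n,m.sum(),'z',z.min().round(3),z.max().round(3),[(round(float(q),3),np.percentile(x[abs(z-q)<.006],[5,50,95]).round(4)) for q in np.linspace(z.min(),z.max(),4)])
                                                                                            ~~~~~~~~~~~~~^^^^^^^^^^^^^^^^^^^^^^^^^^^^
    return _quantile_unchecked(
        a, q, axis, out, overwrite_input, method, keepdims, weights)
    return _ureduce(a,
                    func=_quantile_ureduce_func,
    ...<5 lines>...
                    overwrite_input=overwrite_input,
                    method=method)
    r = func(a, **kwargs)
    result = _quantile(arr,
                       quantiles=q,
    ...<2 lines>...
                       out=out,
                       weights=wgt)
    slices_having_nans = np.isnan(arr[-1, ...])
                                  ~~~^^^^^^^^^
IndexError: index -1 is out of bounds for axis 0 with size 0
```

View pics/wrist_l.png

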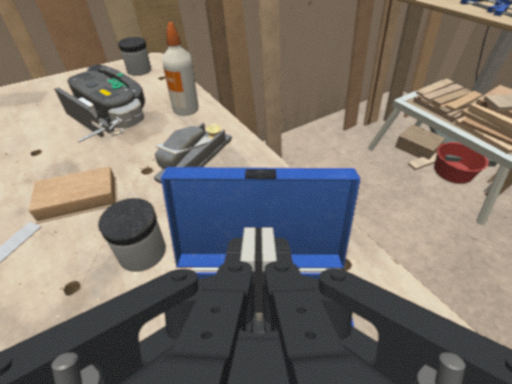

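The lid (260,215) leans open on its stop, the jar (132,232) stands beside it, and the robot touches nothing.

```bash
python3 -c "
from plant import job
print(job.sign_off())"
```

```text
the job is handed in; nothing more can be done
None
```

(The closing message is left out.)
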